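Put the microscope kit pile away on its colour mats

ROBOT

A 6-joint arm with a two-finger parallel gripper is mounted at the origin on the work surface. World frame = base frame: x ahead of the robot, y to its left, z up, the work surface at z = 0. Lengths are in m, angles in rad, forces in N, time in s.
With the tool pointing down it reaches from about 0.3 to 0.775 m from the base axis. Payload 14.6 kg.
Tool frame: the origin (TCP) lies on the centre line of the jaws, within the pads' length; the fingertips stand ahead of it and the grasp point (between the pads) lies 3 mm ahead of it (arm.tip_extent is the z of the fingertips in the tool frame, in m); z points along the fingers, y is the direction in which the jaws open and shut (so a half turn about z gives the same grasp; the last joint's range is limited). The gripper opens to 94 mm and grips with 3 to 60 N. Pads are 16 mm wide; open, the fingers measure 119 mm over their backs; the gripper's body (75 mm by 177 mm) begins 78 mm behind the grasp point.
Start: joints at [1.129, 0.3, 1.521, -0, 1.321, -0.067], TCP at [0.201, 0.512, 0.227] pointing down, gripper open.
Joint ranges: [-3.03, 3.03], [-0.79, 2.21], [0.23, 2.52], [-1.04, 4.18], [0, 3.07], [-2.55, 2.55]. Speed limits (rad/s): [2.22, 2.22, 2.57, 3.14, 3.14, 3.14].

INTERFACE

Orientations are given as a unit quaternion [w, x, y, z].
In Python, from rig import arm gives the robot as it stands.
- The arm moves only by the tool carry_out, never from a script. Its argument "targets" is a list of rows, each a list of 6 numbers: the shift along the tool's x, y, z in m, then the turn, a rotation vector about the tool's x, y, z in degrees. A call has 1 to 8 rows; each row is the pose to reach, as a shift and turn from the pose measured when the call began, along the tool's axes at that moment; what a row does not reach only later rows make up. A row lasts 1/12 s, in which the tool goes at most 41.7 mm and 7.16 degrees, less where a joint would pass 70% of its speed; a pose out of reach is approached as far as the arm can. A call with a gripper value outside its range is refused whole. "gripper" is the opening, from 0 (shut) to 1 (fully open), set as the call begins (left out, the last holds). The fingers move at their own pace and stop on an object; "squeeze" is the grip in N (left out, the last holds). Time passes only in rows, so rows that repeat a pose let the fingers close. It gives the time, the measured TCP pose, the force and the opening at its end, in the units of the state.
- arm.sense(): the state, without advancing time (a new reading comes with each control period).
- arm.snapshot(name): name is "scene" or "top" or "wrist"; returns a dict with "img" (420x560x3 uint8, blue, green, red), "z_map" (420x560 float32, m along the optical axis (not along the pixel's ray), 0 where there is no reading), "K" (3x3 intrinsics, pixels), "k1" (the pictures are not rectified: a ray, as slopes to the right and down, at radius r is drawn at 1 + k1 r^2 times it, then the intrinsics apply), "world_from_camera" (4x4, takes a point from camera to world coordinates); the wrist camera has in their place "hand_eye" (4x4, takes a point from camera to tool coordinates, whose origin is the TCP and whose axes are the flange's). Camera axes: x right, y down, z forward; pixel columns grow to the right and rows downward; lengths in m; the calibration is good to about 2 mm. A picture is of the moment at which its call begins: read the wrist's pose just before it.
- arm.finish_job(): hands the job in, once; it reports no verdict.
The state is a dict: "time": time; "joints": joint angles; "joint_velocities": joint speeds; "joint_efforts": joint torques, N m; "ee_pos": TCP position; "ee_rot": TCP orientation; "ft_force": force on the tool from outside, world axes, zero at the start; "torque": the same for the moment, N m; "width": finger opening in m.
Only numpy, scipy, OpenCV 4.12 (cv2) and the standard library are available. Lean on these libraries where they do the work, as an engineer would, in place of code of your own. Each camera call takes 0.05 s, during which the arm holds its last target.

TASK

After the microscopy lesson, take the pile of kit apart and put each piece away upright in the middle of the mat of its own colour, with the two boxes lined up along the length of their mats. Set the pieces down, do not drop them, and leave the glass beaker and the amber dropper bottle where they stand.

Things in the scene. Friction and masses are not known exactly. Their poses are not given: they have to be found in the camera images.
- blue_box: blue plastic slide box, bottom of the pile, standing on the table: a plain closed box 104 (x) x 62 (y) x 34 (z) mm, about 0.2 kg; origin at the centre of its underside, x along its long side, z up. Turned up to 30 degrees from square
- yellow_box: yellow plastic cover-glass box, lying on the blue box: plain closed box 84 (x) x 52 (y) x 28 (z) mm, about 0.11 kg; origin at the centre of its underside, x along its long side, z up
- green_tin: green round lens tin lying on the yellow box: cylinder 46 mm in diameter, 24 mm high, about 0.08 kg; origin at the centre of its underside, z up
- red_case: red cylindrical objective-lens case standing on the green tin, top of the pile: 28 mm in diameter, 44 mm high, about 0.09 kg; origin at the centre of its underside, z up (the top of the whole pile is 130 mm above the table)
- blue_mat: blue flat rubber mat, 120 (x) x 84 (y) x 4 mm, thin white outline near its edge, fixed to the table; turned up to 15 degrees from square; origin at the centre of its underside, x along its long side, z up (its top is 4 mm above the origin)
- yellow_mat: yellow flat rubber mat, 120 (x) x 84 (y) x 4 mm, thin white outline near its edge, fixed to the table; turned up to 15 degrees from square; origin at the centre of its underside, x along its long side, z up (its top is 4 mm above the origin)
- green_mat: green flat rubber mat, 120 (x) x 84 (y) x 4 mm, thin white outline near its edge, fixed to the table; turned up to 15 degrees from square; origin at the centre of its underside, x along its long side, z up (its top is 4 mm above the origin)
- red_mat: red flat rubber mat, 120 (x) x 84 (y) x 4 mm, thin white outline near its edge, fixed to the table; turned up to 15 degrees from square; origin at the centre of its underside, x along its long side, z up (its top is 4 mm above the origin)
- beaker: empty glass beaker, open at the top, 60 mm in diameter at the rim, 75 mm high, loose; origin at the centre of its underside, z up. To be left alone
- dropper: amber dropper bottle with black cap, 32 mm in diameter, 74 mm high, loose; origin at the centre of its underside, z up. To be left alone

How it is judged:
At the end, for the whole second after the job is handed in: Each of the four pieces stands upright (within 0.1 rad) flat on the mat of its own colour, its centre within 15 mm of the mat's centre; the long sides of the blue and yellow boxes are within 0.2 rad of the long sides of their mats; everything is released and at rest (horizontal distance between blue_box and blue_mat below 0.015 m and z of blue_box in the frame of blue_mat between 0.002 and 0.008 m and angle between each of blue_box, yellow_box, green_tin, red_case's own z axis and vertical below 0.1 rad and linear speed of each of blue_box, yellow_box, green_tin, red_case below 0.02 m/s and angular speed of each of blue_box, yellow_box, green_tin, red_case below 0.2 rad/s and contact force between each of blue_box, yellow_box, green_tin, red_case and the fingers below 0.05 N and angle between the x axis of blue_box and the x axis of blue_mat, either way round below 0.2 rad and horizontal distance between yellow_box and yellow_mat below 0.015 m and z of yellow_box in the frame of yellow_mat between 0.002 and 0.008 m and angle between the x axis of yellow_box and the x axis of yellow_mat, either way round below 0.2 rad and horizontal distance between green_tin and green_mat below 0.015 m and z of green_tin in the frame of green_mat between 0.002 and 0.008 m and horizontal distance between red_case and red_mat below 0.015 m and z of red_case in the frame of red_mat between 0.002 and 0.008 m); the robot touches nothing.
It fails at once if a piece of the kit is dropped or thrown (moves faster than 0.7 m/s, a fall of 25 mm, while not held by the fingers) ((linear speed of blue_box above 0.7 m/s and contact force between blue_box and the fingers below 0.05 N) or (linear speed of yellow_box above 0.7 m/s and contact force between yellow_box and the fingers below 0.05 N) or (linear speed of green_tin above 0.7 m/s and contact force between green_tin and the fingers below 0.05 N) or (linear speed of red_case above 0.7 m/s and contact force between red_case and the fingers below 0.05 N)).
It fails at once if the beaker or the dropper bottle is shifted by more than 25 mm or tipped (distance of any of beaker, dropper from where it was at the start of the episode above 0.025 m or angle between any of beaker, dropper's own z axis and vertical above 0.4 rad).
It also fails if it takes over 128 s, if anything falls off the work surface, if the arm or the gripper's body presses on something with over 40 N, if the wrist force passes 120 N, or if a joint passes its speed limit or range.

## Working session

There is one attempt and no reset: what is moved stays moved. The work goes in short steps, Python scripts to look and compute and a tool call to move; the robot and the scene stay as the last step left them, time stands still between calls to the robot, and variables do not carry over. Pictures are saved under pics/ and viewed, and the job is handed in when it is done.

Besides the shell and the picture viewer there is one more tool, called after "Call:" by a JSON object that holds its "fn" and its "kwargs", one argument or row to a line. carry_out: Moves the arm, as the interface text tells. Its arguments: {"type":"object","properties":{"targets":{"type":"array"},"gripper":{"type":"number"},"squeeze":{"type":"number"}},"required":["targets"]}

```bash
mkdir -p pics; ls; python3 - <<'E'
from rig import arm
import cv2
s=arm.sense();print(s)
print(arm.tip_extent)
for n in ("scene","top","wrist"):
    d=arm.snapshot(n);cv2.imwrite(f"pics/{n}0.png",d["img"])
    import numpy as np
    np.savez(f"{n}0.npz",**d)
    print(n,d["K"],d["k1"],d.get("world_from_camera",d.get("hand_eye")))
E
```

```text
pics
{'time': 0.0, 'joints': array([ 1.12940610e+00,  3.00458770e-01,  1.52158952e+00, -4.34442448e-06,
        1.32066587e+00, -6.66113707e-02]), 'joint_velocities': array([ 0.00124637, -0.00050217, -0.00140679,  0.00050452, -0.00045647,
        0.00114167]), 'joint_efforts': array([ 2.85758881e-05, -5.31808376e+01, -3.52727509e+01,  7.08881859e-02,
        2.45351106e-02, -1.30594403e-04]), 'ee_pos': array([0.20124658, 0.51160907, 0.2268895 ]), 'ee_rot': array([-1.38868596e-04,  1.86294104e-01,  9.82493864e-01, -5.43290995e-04]), 'ft_force': array([-0.29398875,  0.46323056,  0.38694445]), 'torque': array([-0.01409897, -0.04659518,  0.02342356]), 'width': 0.09376392149909688}
0.022
scene [[399.4440535    0.         283.11097074]
 [  0.         399.4440535  211.97360509]
 [  0.           0.           1.        ]] -0.10586373201768251 [[-0.59583126  0.47990871 -0.64395088  1.09287962]
 [ 0.80283776  0.33506387 -0.49313663  0.44013732]
 [-0.02089589 -0.8108143  -0.58493036  0.59702022]
 [ 0.          0.          0.          1.        ]]
top [[463.7386515    0.         277.34343132]
 [  0.         463.7386515  204.41851226]
 [  0.           0.           1.        ]] -0.013064368409370058 [[-0.00115875 -0.98231307  0.18724235  0.34248292]
 [-0.99966275  0.00599556  0.02526754  0.00131802]
 [-0.02594325 -0.18714992 -0.98198872  1.14412662]
 [ 0.          0.          0.          1.        ]]
wrist [[344.30434587   0.         275.59881892]
 [  0.         344.30434587 200.65886727]
 [  0.           0.           1.        ]] -0.06419250938088762 [[ 4.62900973e-04 -9.66991979e-01 -2.54806394e-01  7.34678549e-02]
 [ 9.99999734e-01  5.91375517e-04 -4.27597324e-04  1.02667265e-04]
 [ 5.64169445e-04 -2.54806128e-01  9.66991995e-01 -1.57651042e-01]
 [ 0.00000000e+00  0.00000000e+00  0.00000000e+00  1.00000000e+00]]
```

View pics/top0.png

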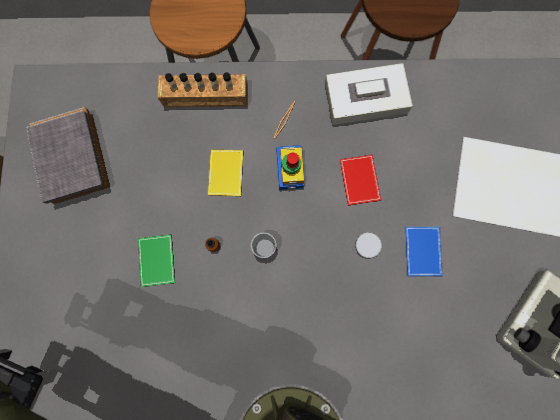

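View pics/scene0.png

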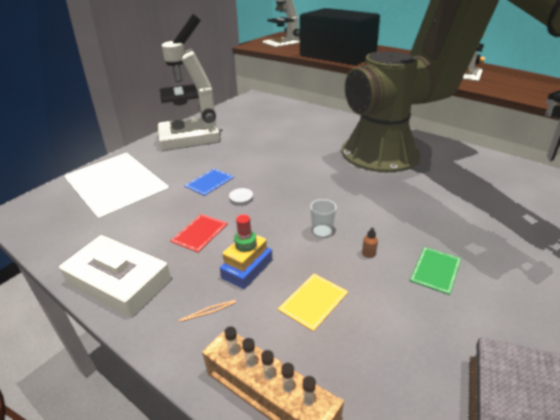

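View pics/wrist0.png

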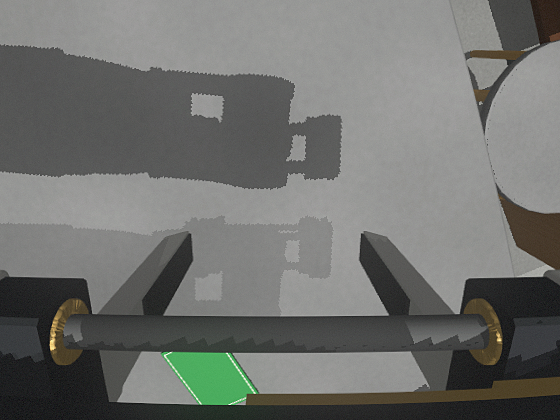

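```bash
cat > h.py <<'E'
import numpy as np,cv2
from scipy.spatial.transform import Rotation as R
def und(d,px):
    px=np.asarray(px,float).reshape(-1,1,2)
    return cv2.undistortPoints(px,d["K"],np.array([float(d["k1"]),0,0,0])).reshape(-1,2)
def plane(d,px,z,T=None):
    T=d["world_from_camera"] if T is None else T
    u=und(d,px); r=np.c_[u,np.ones(len(u))]@T[:3,:3].T; o=T[:3,3]
    return o+r*((z-o[2])/r[:,2])[:,None]
def cloud(d,mask,T=None):
    T=d["world_from_camera"] if T is None else T
    v,u=np.nonzero(mask&(d["z_map"]>0)); 
    n=und(d,np.c_[u,v]); z=d["z_map"][v,u]
    return (np.c_[n,np.ones(len(n))]*z[:,None])@T[:3,:3].T+T[:3,3]
HUE={"red":[(0,8),(172,180)],"yellow":[(22,34)],"green":[(50,80)],"blue":[(100,125)]}
def cmask(img,c,s=130,v=60):
    h=cv2.cvtColor(img,cv2.COLOR_BGR2HSV); m=np.zeros(img.shape[:2],bool)
    for a,b in HUE[c]: m|=(h[...,0]>=a)&(h[...,0]<=b)
    return m&(h[...,1]>s)&(h[...,2]>v)
def comps(m,amin=60):
    n,l,st,c=cv2.connectedComponentsWithStats(m.astype(np.uint8)); 
    return [(l==i,st[i],c[i]) for i in range(1,n) if st[i,4]>=amin]
def rect(P):
    r=cv2.minAreaRect((P[:,:2]*1000).astype(np.float32)); (cx,cy),(w,h),a=r
    if w<h: w,h=h,w; a+=90
    return np.round([cx,cy,w,h,(a+90)%180-90],1)
def wT(d,s):
    q=s["ee_rot"]; T=np.eye(4); T[:3,:3]=R.from_quat([q[1],q[2],q[3],q[0]]).as_matrix(); T[:3,3]=s["ee_pos"]
    return T@d["hand_eye"]
E
python3 - <<'E'
from h import *
for n in ("top","scene"):
    d=dict(np.load(n+"0.npz"))
    for c in HUE:
        for m,st,ce in comps(cmask(d["img"],c)):
            P=cloud(d,m)
            if abs(P[:,1]).max()>0.6 or P[:,0].max()>0.8: continue
            v,u=np.nonzero(m)
            q=plane(d,np.c_[u,v],0.004)
            zt=np.percentile(P[:,2],95)
            top=P[P[:,2]>zt-0.008]
            print(n,c,ce.round(1),st[4],"plane",rect(q),"z",np.percentile(P[:,2],[5,50,95]).round(4),"toprect",rect(top))
E
```

```text
top red [292.2 159.2] 129 plane [ 6.749e+02 -8.100e+00  3.700e+01  2.810e+01 -5.000e-01] z [0.1127 0.1296 0.1328] toprect [642.7  -6.5  25.6  24.9 -26.3]
top red [359.7 179.4] 1409 plane [ 623.4 -177.   120.1   84.2    8.3] z [0.0007 0.0043 0.0079] toprect [ 623.6 -177.1  121.1   84.9    8.7]
top yellow [225.3 172.4] 1377 plane [644.7 163.3 119.9  83.9  -2.2] z [0.001  0.0046 0.008 ] toprect [644.7 163.4 120.4  84.2  -2.2]
top yellow [292.4 166.1] 364 plane [662.9  -6.2  89.5  53.7   3.1] z [0.0586 0.0623 0.0659] toprect [647.3  -5.5  84.3  51.    3.5]
top green [288.8 165.5] 96 plane [663.8  -2.2  47.   37.2  67.7] z [0.0833 0.0859 0.0892] toprect [640.3  -1.7  43.6  35.5  67.8]
top green [155.7 259.9] 1260 plane [423.  331.2 105.8  72.8   6.6] z [0.0006 0.0041 0.0076] toprect [422.9 331.5 105.9  74.5   6.7]
top blue [283.4 172.1] 188 plane [ 6.560e+02 -3.000e-01  1.122e+02  6.100e+01  4.500e+00] z [0.026  0.034  0.0374] toprect [651.    0.  103.   59.4   4.5]
top blue [422.8 251.7] 1447 plane [ 4.401e+02 -3.247e+02  1.121e+02  8.370e+01 -2.000e-01] z [0.0002 0.0038 0.0073] toprect 
[... 290 characters left out ...]
-5.1  24.   23.7 -51.4]
scene yellow [241.7 250.7] 293 plane [596.8 -53.7  90.8  55.3   3.4] z [0.0607 0.0624 0.065 ] toprect [646.   -5.8  81.7  51.3   1.8]
scene yellow [312.7 300.5] 1496 plane [639.8 162.1 107.1  70.8  -2. ] z [0.002  0.0037 0.0054] toprect [640.2 162.  107.9  72.6  -2.6]
scene green [435.9 269.2] 1009 plane [418.3 329.9 100.1  67.1   6.4] z [0.0021 0.0039 0.0058] toprect [417.5 329.8 103.6  67.3   6.3]
scene blue [209.1 181. ] 451 plane [ 437.3 -324.4  106.    73.3   -1. ] z [0.0018 0.0037 0.0054] toprect [ 436.6 -325.5  107.    76.7   -2.7]
scene blue [246.3 266.4] 314 plane [628.4 -21.9 108.3  64.3   3.6] z [0.0301 0.0339 0.0359] toprect [660.1  19.9 111.4  52.8 -25.8]
```

```bash
cat >> h.py <<'E'
def go(s,x,y,z,yaw=None):
    """shift/turn in tool frame to bring TCP to x,y,z (m), jaw axis (tool y) at yaw deg in world, tool down"""
    q=s["ee_rot"]; A=R.from_quat([q[1],q[2],q[3],q[0]]); M=A.as_matrix()
    sh=M.T@(np.array([x,y,z])-s["ee_pos"])
    cur=np.degrees(np.arctan2(M[1,1],M[0,1]))
    if yaw is None: yaw=cur
    dy=(yaw-cur+90)%180-90
    c=np.radians(cur+dy); Y=np.array([np.cos(c),np.sin(c),0]); Z=np.array([0,0,-1.]); X=np.cross(Y,Z)
    rv=(A.inv()*R.from_matrix(np.c_[X,Y,Z])).as_rotvec(degrees=True)
    print("now",s["time"].round(2),s["ee_pos"].round(4),"yaw",cur.round(1),"w",s["width"].round(4),"F",s["ft_force"].round(1),"q",s["joints"].round(2))
    print("shift mm",(sh*1000).round(1),"turn",rv.round(1),"rows",np.linalg.norm(sh)/.0417,np.linalg.norm(rv)/7.16)
E
python3 - <<'E'
from h import *
from rig import arm
go(arm.sense(),.61,-.005,.26,93)
E
```

```text
Traceback (most recent call last):
  File "h.py", line 39, in go
    print("now",s["time"].round(2),s["ee_pos"].round(4),"yaw",cur.round(1),"w",s["width"].round(4),"F",s["ft_force"].round(1),"q",s["joints"].round(2))
                ^^^^^^^^^^^^^^^
AttributeError: 'float' object has no attribute 'round'
```

```bash
sed -i 's/s\["time"\].round(2)/round(s["time"],2)/; s/s\["width"\].round(4)/round(float(s["width"]),4)/' h.py; cat > g.py <<'E'
import sys
from h import *
from rig import arm
a=[float(v) for v in sys.argv[1:]]
go(arm.sense(),*a)
E
python3 g.py .61 -.005 .26 93
```

```text
now 0.15 [0.2013 0.5117 0.227 ] yaw 68.5 w 0.0941 F [-0.  -0.3 -0.3] q [ 1.13  0.3   1.52  0.    1.32 -0.07]
shift mm [-569.5 -331.2  -32.7] turn [ -0.   -0.  -24.5] rows 15.81853738870245 3.4181135264706897
```

Call:
{"fn": "carry_out", "kwargs": {
  "targets": [
    [-285, -166, -16, 0, 0, -24.5]
  ],
  "gripper": 1
}}

```text
time: 0.23
ee_pos: [0.2234, 0.4832, 0.2285]
ee_rot: [-0.001, 0.13, 0.992, -0.0]
ft_force: [1.6, 0.3, -0.3]
width: 0.0941
```

```bash
python3 g.py .61 -.005 .26 93
```

```text
now 0.23 [0.2234 0.4832 0.2285] yaw 75.1 w 0.0941 F [ 1.6  0.3 -0.3] q [ 1.07  0.26  1.57  0.    1.31 -0.24]
shift mm [-499.  -372.5  -31.8] turn [ -0.   -0.1 -17.9] rows 14.9537637711321 2.4984978909497753
```

Call:
{"fn": "carry_out", "kwargs": {
  "targets": [
    [-0.25, -0.186, -0.016, 0, 0, -17.9],
    [-0.25, -0.186, -0.016, 0, 0, -17.9],
    [-0.25, -0.186, -0.016, 0, 0, -17.9],
    [-0.25, -0.186, -0.016, 0, 0, -17.9],
    [-0.25, -0.186, -0.016, 0, 0, -17.9],
    [-0.25, -0.186, -0.016, 0, 0, -17.9],
    [-0.25, -0.186, -0.016, 0, 0, -17.9],
    [-0.25, -0.186, -0.016, 0, 0, -17.9]
  ]
}}

```text
time: 0.9
ee_pos: [0.4188, 0.2364, 0.2445]
ee_rot: [-0.001, -0.025, 1.0, -0.0]
ft_force: [-0.5, 0.8, -0.7]
width: 0.0941
```

```bash
python3 g.py .61 -.005 .26 93
```

```text
now 0.9 [0.4188 0.2364 0.2445] yaw 92.9 w 0.0941 F [-0.5  0.8 -0.7] q [ 0.44  0.13  1.68 -0.    1.33 -1.18]
shift mm [-178.6 -250.8  -15.5] turn [-0.  -0.1 -0.1] rows 7.393199623118606 0.01592438810430761
```

Call:
{"fn": "carry_out", "kwargs": {
  "targets": [
    [-0.179, -0.251, -0.0155, 0, 0, 0],
    [-0.179, -0.251, -0.0155, 0, 0, 0],
    [-0.179, -0.251, -0.0155, 0, 0, 0],
    [-0.179, -0.251, -0.0155, 0, 0, 0],
    [-0.179, -0.251, -0.0155, 0, 0, 0],
    [-0.179, -0.251, -0.0155, 0, 0, 0],
    [-0.179, -0.251, -0.0155, 0, 0, 0],
    [-0.179, -0.251, -0.0155, 0, 0, 0]
  ]
}}

```text
time: 1.57
ee_pos: [0.612, -0.0089, 0.2595]
ee_rot: [-0.001, -0.024, 1.0, -0.001]
ft_force: [-0.1, 0.2, 0.1]
width: 0.0944
```

```bash
cat > w.py <<'E'
import sys
from h import *
from rig import arm
s=arm.sense(); d=arm.snapshot("wrist"); T=wT(d,s)
cv2.imwrite(f"pics/{sys.argv[1]}.png",d["img"])
print("tcp",s["ee_pos"].round(4),"t",round(s["time"],2))
for c in HUE:
    for m,st,ce in comps(cmask(d["img"],c),150):
        P=cloud(d,m,T); zt=np.percentile(P[:,2],97)
        zm=np.median(P[:,2]); 
        v,u=np.nonzero(m)
        out=[c,ce.round(0),st[4],"z",np.percentile(P[:,2],[3,50,97]).round(4)]
        top=P[P[:,2]>zt-0.006]; out+=["top",rect(top)]
        if zt<0.012: out+=["plane4",rect(plane(d,np.c_[u,v],0.004,T))]
        print(*out)
E
python3 w.py wr1
```

```text
tcp [ 0.612  -0.0089  0.2595] t 1.57
red [143. 169.] 716 z [0.0025 0.0045 0.0059] top [ 621.1 -178.   120.    85.8    8.4] plane4 [ 620.9 -177.3  119.9   84.2    8.4]
red [139. 172.] 5119 z [0.003  0.0045 0.006 ] top [ 621.3 -177.6  109.2   74.2    8.4] plane4 [ 621.3 -177.8  109.1   73.9    8.6]
red [277. 230.] 687 z [0.1289 0.1303 0.1315] top [641.   -6.8  26.6  26.4 -51.6]
yellow [413. 192.] 544 z [0.0011 0.0042 0.006 ] top [642.5 164.1 121.1  85.5  -1.6] plane4 [641.6 163.2 120.   83.5  -2. ]
yellow [413. 201.] 4675 z [0.0028 0.0043 0.0058] top [642.  163.7 108.8  74.4  -2.1] plane4 [642.1 163.8 108.9  73.4  -2.1]
yellow [277. 207.] 1283 z [0.061  0.0624 0.0637] top [646.1  -5.5  81.5  50.7   3.8]
green [542.  45.] 266 z [0.0023 0.004  0.0056] top [441.9 293.5  93.2  27.5  22.9] plane4 [437.3 304.2  88.9  29.    6.8]
green [552.  39.] 1109 z [0.0027 0.0042 0.0059] top [434.4 305.4  83.8  23.3   8. ] plane4 [434.7 304.2  84.4  20.9  11.2]
blue [19. 32.] 2519 z [0.003  0.0046 0.0062] top [ 459.6 -315.6   71.    52.8   -1.4] plane4 [ 459.6 -316.2   70.5   51.8   -1.1]
blue [35. 45.] 359 z [0.0021 0.0043 0.0063] top [ 476.2 -296.4   95.5   46.9  -37.9] plane4 [ 462.5 -313.2   76.    59.4   -0.8]
blue [300. 205.] 646 z [0.0327 0.0342 0.0356] top [649.2  -0.8 103.2  59.9   3.8]
```

View pics/wr1.png

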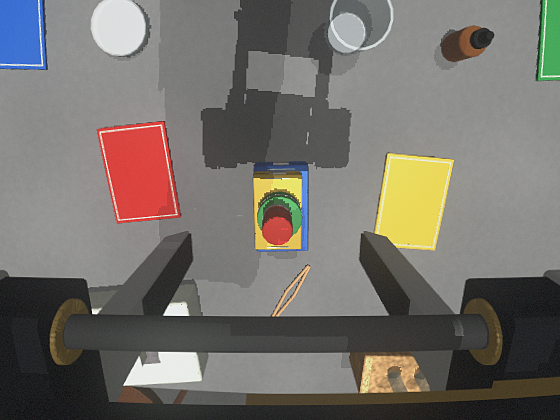

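```bash
python3 g.py .6415 -.0065 .115 93
```

```text
now 1.62 [ 0.6128 -0.0102  0.2591] yaw 92.7 w 0.0936 F [ 1.5 -2.1  0.5] q [-0.08  0.42  1.28 -0.    1.44 -1.69]
shift mm [-29.1   2.5 144.1] turn [-0.1 -0.1 -0.3] rows 3.5257886665089972 0.0455764441473563
```

Call:
{"fn": "carry_out", "kwargs": {
  "targets": [
    [-0.029, 0.0025, 0.03, 0, 0, 0],
    [-0.029, 0.0025, 0.06, 0, 0, 0],
    [-0.029, 0.0025, 0.09, 0, 0, 0],
    [-0.029, 0.0025, 0.115, 0, 0, 0],
    [-0.029, 0.0025, 0.13, 0, 0, 0],
    [-0.029, 0.0025, 0.14, 0, 0, 0],
    [-0.029, 0.0025, 0.144, 0, 0, 0],
    [-0.029, 0.0025, 0.144, 0, 0, 0]
  ]
}}

```text
time: 2.28
ee_pos: [0.6413, -0.0065, 0.1148]
ee_rot: [-0.001, -0.024, 1.0, -0.001]
ft_force: [-0.3, -0.2, 0.6]
width: 0.0943
```

```bash
python3 g.py .6415 -.0065 .115 93; python3 w.py wr2
```

```text
now 2.28 [ 0.6413 -0.0065  0.1148] yaw 92.7 w 0.0943 F [-0.3 -0.2  0.6] q [-0.07  0.61  1.35 -0.    1.19 -1.68]
shift mm [-0.2 -0.  -0.2] turn [-0.1 -0.1 -0.3] rows 0.008221285173924174 0.04762034831460917
tcp [ 0.6413 -0.0065  0.1148] t 2.28
red [ 75. 160.] 1756 z [0.0023 0.0044 0.0057] top [ 621.4 -178.6  121.1   88.     8.5] plane4 [ 620.9 -176.9  119.7   84.9    8.5]
red [ 66. 167.] 11518 z [0.0032 0.0045 0.0058] top [ 621.2 -177.7  109.5   75.5    8.5] plane4 [ 621.2 -177.9  109.4   74.2    8.4]
red [276. 231.] 260 z [0.0968 0.1017 0.1065] top [631.4  -7.1  24.8   8.5 -87.5]
red [275. 269.] 3178 z [0.1135 0.1302 0.1314] top [640.4  -6.7  26.9  26.9 -53. ]
yellow [475. 197.] 1274 z [0.003  0.0043 0.0057] top [640.9 123.9 167.1 120.1  89.5] plane4 [641.9 163.1 119.5  84.2  -2. ]
yellow [480. 211.] 10555 z [0.0031 0.0043 0.0056] top [642.3 163.9 109.6  75.7  -1.8] plane4 [642.2 163.8 109.7  74.1  -2. ]
yellow [274. 190.] 2267 z [0.0588 0.0623 0.0635] top [623.9  -6.9  51.4  41.5 -85.8]
yellow [243. 272.] 239 z [0.0611 0.0624 0.0636] top [668.6 -26.3  39.    6.5   3.6]
yellow [310. 279.] 243 z [0.0612 0.0624 0.0635] top [674.   18.9  23.3   8.6 -10.2]
blue [305. 197.] 1600 z [0.0302 0.0342 0.0355] top [649.   -0.7 103.9  61.1   4.5]
```

View pics/wr2.png

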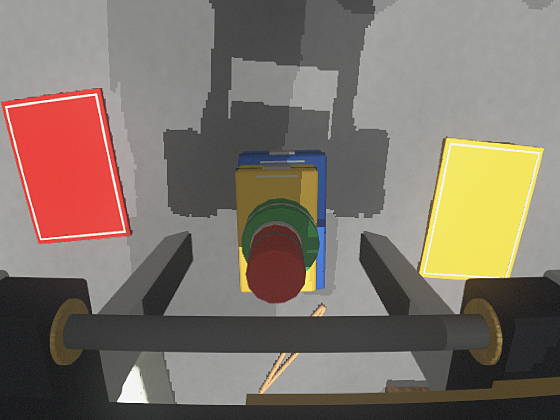

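Call:
{"fn": "carry_out", "kwargs": {
  "targets": [
    [0, 0, 0, 0, 0, 0],
    [0, 0, 0, 0, 0, 0],
    [0, 0, 0, 0, 0, 0],
    [0, 0, 0, 0, 0, 0],
    [0, 0, 0, 0, 0, 0],
    [0, 0, 0, 0, 0, 0],
    [0, 0, 0, 0, 0, 0],
    [0, 0, 0, 0, 0, 0]
  ],
  "gripper": 0,
  "squeeze": 12
}}

```text
time: 3.0
ee_pos: [0.6416, -0.0065, 0.1157]
ee_rot: [-0.001, -0.024, 1.0, -0.001]
ft_force: [0.3, -0.2, -0.2]
width: 0.0443
```

```bash
python3 g.py .6212 -.1775 .165 93
```

```text
now 3.0 [ 0.6416 -0.0065  0.1157] yaw 92.7 w 0.0443 F [ 0.3 -0.2 -0.2] q [-0.07  0.61  1.35 -0.    1.19 -1.68]
shift mm [  28.5 -169.9  -49. ] turn [-0.1 -0.1 -0.3] rows 4.294593181119589 0.044548790498800755
```

Call:
{"fn": "carry_out", "kwargs": {
  "targets": [
    [0, 0, 0, 0, 0, 0],
    [0, 0, 0, 0, 0, 0],
    [0, 0, 0, 0, 0, 0],
    [0, 0, 0, 0, 0, 0],
    [0, 0, 0, 0, 0, 0]
  ]
}}

```text
time: 3.42
ee_pos: [0.6416, -0.0065, 0.1157]
ee_rot: [-0.001, -0.024, 1.0, -0.001]
ft_force: [-0.4, -0.1, 0.2]
width: 0.0277
```

```bash
python3 g.py .6212 -.1775 .165 93
```

```text
now 3.42 [ 0.6416 -0.0065  0.1157] yaw 92.7 w 0.0277 F [-0.4 -0.1  0.2] q [-0.07  0.61  1.35 -0.    1.19 -1.68]
shift mm [  28.5 -169.9  -49. ] turn [-0.1 -0.1 -0.3] rows 4.294888368204913 0.04491068215267387
```

Call:
{"fn": "carry_out", "kwargs": {
  "targets": [
    [0, 0, -0.01, 0, 0, 0],
    [0, 0, -0.03, 0, 0, 0],
    [0, 0, -0.05, 0, 0, 0],
    [0.007, -0.04, -0.05, 0, 0, 0],
    [0.014, -0.08, -0.05, 0, 0, 0],
    [0.021, -0.12, -0.05, 0, 0, 0],
    [0.028, -0.155, -0.05, 0, 0, 0],
    [0.0285, -0.17, -0.045, 0, 0, 0]
  ]
}}

```text
time: 4.08
ee_pos: [0.6205, -0.1819, 0.1628]
ee_rot: [0.0, -0.022, 1.0, -0.001]
ft_force: [1.2, -0.1, -0.0]
width: 0.0276
```

```bash
python3 g.py .6217 -.1775 .0345 93;  python3 w.py wr3
```

```text
now 4.08 [ 0.6205 -0.1819  0.1628] yaw 92.5 w 0.0276 F [ 1.2 -0.1 -0. ] q [-0.34  0.57  1.29 -0.    1.28 -1.96]
shift mm [ -1.3   4.7 128.2] turn [-0.2  0.  -0.5] rows 3.0775627219691297 0.07047454865423228
tcp [ 0.6205 -0.1819  0.1628] t 4.08
red [283. 166.] 939 z [0.0031 0.0043 0.0058] top [ 620.7 -177.5  119.3   83.8    8.4] plane4 [ 620.6 -177.6  118.8   83.7    8.5]
red [281. 180.] 7484 z [0.003  0.0044 0.0057] top [ 617.7 -178.   101.9   74.4    8.3] plane4 [ 617.8 -178.   102.2   74.2    8.4]
red [276. 230.] 282 z [0.1435 0.1488 0.1541] top [ 610.5 -182.5   25.     8.9  -87.9]
red [276. 267.] 3202 z [0.1603 0.1771 0.1784] top [ 619.6 -182.2   27.2   26.8   53.4]
yellow [475. 239.] 3418 z [0.0407 0.062  0.0635] top [645.1  -6.6  84.2  53.    3.7]
green [509. 254.] 2302 z [0.0851 0.0863 0.0874] top [642.9  -4.3  44.5  43.9  66.7]
blue [124.  37.] 684 z [0.0023 0.0044 0.0057] top [ 479.6 -327.5   86.3   41.7   89.5] plane4 [ 479.8 -326.4   83.9   41.5   89.9]
blue [117.  21.] 3596 z [0.003  0.0045 0.006 ] top [ 477.4 -326.8   75.    36.1  -89.4] plane4 [ 477.  -326.9   74.    35.6   89.9]
blue [482. 185.] 411 z [0.031  0.0339 0.0355] top [601.2  -4.4  61.7   8.9 -87.5]
```

View pics/wr3.png

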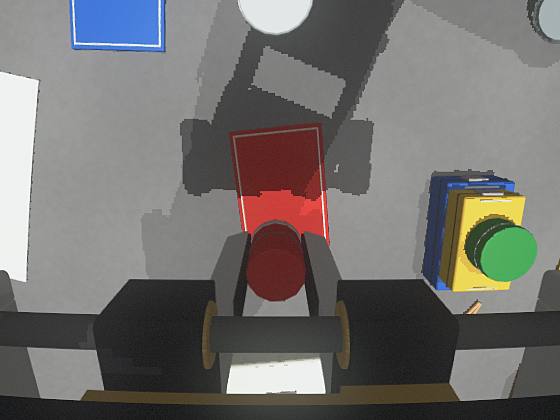

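Call:
{"fn": "carry_out", "kwargs": {
  "targets": [
    [-0.001, 0.005, 0.03, 0, 0, 0],
    [-0.001, 0.005, 0.06, 0, 0, 0],
    [-0.001, 0.005, 0.09, 0, 0, 0],
    [-0.001, 0.005, 0.11, 0, 0, 0],
    [-0.001, 0.005, 0.118, 0, 0, 0],
    [-0.001, 0.005, 0.123, 0, 0, 0],
    [-0.001, 0.005, 0.126, 0, 0, 0],
    [-0.001, 0.005, 0.1275, 0, 0, 0]
  ]
}}

```text
time: 4.8
ee_pos: [0.6217, -0.1777, 0.0345]
ee_rot: [0.0, -0.022, 1.0, -0.001]
ft_force: [-0.4, -0.0, -0.4]
width: 0.0277
```

```bash
python3 g.py .6217 -.1775 .0340 93
```

```text
now 4.8 [ 0.6217 -0.1777  0.0345] yaw 92.5 w 0.0277 F [-0.4 -0.  -0.4] q [-0.33  0.71  1.38 -0.    1.05 -1.95]
shift mm [0.  0.2 0.5] turn [-0.2  0.  -0.5] rows 0.012076316326523773 0.0761569564100524
```

Call:
{"fn": "carry_out", "kwargs": {
  "targets": [
    [0, 0, 0.0006, 0, 0, 0],
    [0, 0, 0.001, 0, 0, 0],
    [0, 0, 0.001, 0, 0, 0]
  ]
}}

```text
time: 5.05
ee_pos: [0.6221, -0.1778, 0.0343]
ee_rot: [0.001, -0.022, 1.0, -0.002]
ft_force: [-0.1, 0.3, -0.4]
width: 0.0279
```

Call:
{"fn": "carry_out", "kwargs": {
  "targets": [
    [0, 0, 0, 0, 0, 0],
    [0, 0, 0, 0, 0, 0],
    [0, 0, 0, 0, 0, 0],
    [0, 0, 0, 0, 0, 0],
    [0, 0, 0, 0, 0, 0],
    [0, 0, 0, 0, 0, 0],
    [0, 0, 0, 0, 0, 0],
    [0, 0, 0, 0, 0, 0]
  ],
  "gripper": 0.8
}}

```text
time: 5.72
ee_pos: [0.6221, -0.1778, 0.0343]
ee_rot: [0.001, -0.022, 1.0, -0.002]
ft_force: [0.3, -0.6, 0.3]
width: 0.0744
```

```bash
python3 g.py .643 -.0043 .170 93
```

```text
now 5.72 [ 0.6221 -0.1778  0.0343] yaw 92.5 w 0.0744 F [ 0.3 -0.6  0.3] q [-0.33  0.71  1.38 -0.    1.05 -1.95]
shift mm [ -28.6  172.  -136.2] turn [-0.2  0.1 -0.5] rows 5.305756238009247 0.07872957182812289
```

Call:
{"fn": "carry_out", "kwargs": {
  "targets": [
    [0, 0, -0.04, 0, 0, 0],
    [0, 0, -0.08, 0, 0, 0],
    [0, 0, -0.12, -0.2, 0.1, -0.5],
    [-0.01, 0.03, -0.136, -0.2, 0.1, -0.5],
    [-0.02, 0.07, -0.136, -0.2, 0.1, -0.5],
    [-0.0286, 0.11, -0.136, -0.2, 0.1, -0.5],
    [-0.0286, 0.15, -0.136, -0.2, 0.1, -0.5],
    [-0.0286, 0.172, -0.136, -0.2, 0.1, -0.5]
  ]
}}

```text
time: 6.38
ee_pos: [0.6427, -0.0004, 0.1698]
ee_rot: [-0.0, -0.027, 1.0, 0.0]
ft_force: [0.2, -0.1, 0.4]
width: 0.0755
```

```bash
sleep 0; python3 w.py wr4;python3 g.py .643 -.0043 .088 93
```

```text
tcp [ 6.427e-01 -4.000e-04  1.698e-01] t 6.38
red [ 93. 154.] 9504 z [0.0031 0.0047 0.0486] top [ 621.7 -177.7   27.3   27.2  -18.6]
yellow [439. 188.] 989 z [0.0028 0.0043 0.0057] top [642.4 164.3 120.6  86.1  -2.3] plane4 [641.7 163.3 119.5  83.4  -2.2]
yellow [442. 195.] 7769 z [0.0029 0.0043 0.0057] top [642.1 163.7 109.   74.9  -2.1] plane4 [642.  163.6 108.9  74.1  -2.2]
yellow [267. 170.] 1469 z [0.0599 0.0623 0.0636] top [623.5  -6.9  51.2  40.8 -85.3]
yellow [267. 244.] 1061 z [0.0611 0.0623 0.0637] top [664.3  -4.3  50.8  44.9 -87.1]
blue [294. 189.] 1301 z [0.0327 0.0342 0.0356] top [649.2  -0.8 103.8  60.9   4.2]
now 6.43 [0.6426 0.002  0.1698] yaw 93.2 w 0.0749 F [-0.1  2.4 -0.2] q [-0.05  0.55  1.3   0.    1.29 -1.68]
shift mm [-0.  -6.4 81.8] turn [ 0.1 -0.   0.2] rows 1.9676083073574566 0.03290470400756537
```

View pics/wr4.png

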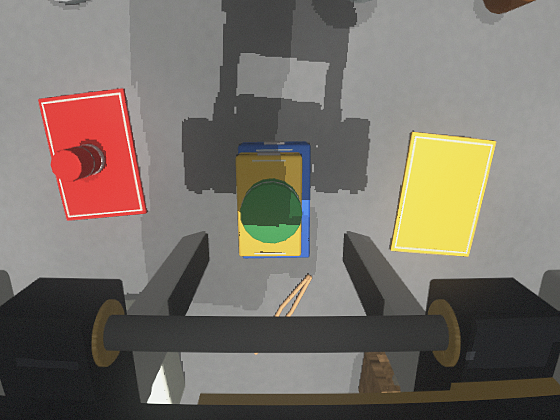

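Call:
{"fn": "carry_out", "kwargs": {
  "targets": [
    [0, -0.0064, 0.02, 0, 0, 0],
    [0, -0.0064, 0.045, 0, 0, 0],
    [0, -0.0064, 0.065, 0, 0, 0],
    [0, -0.0064, 0.075, 0, 0, 0],
    [0, -0.0064, 0.079, 0, 0, 0],
    [0, -0.0064, 0.081, 0, 0, 0],
    [0, -0.0064, 0.081, 0, 0, 0]
  ]
}}

```text
time: 7.02
ee_pos: [0.6433, -0.0045, 0.0895]
ee_rot: [0.0, -0.028, 1.0, 0.001]
ft_force: [0.2, -0.0, -0.0]
width: 0.075
```

```bash
python3 w.py wr5;python3 g.py .643 -.0043 .088 93
```

```text
tcp [ 0.6433 -0.0045  0.0895] t 7.02
red [ 49. 169.] 14257 z [0.0032 0.0046 0.048 ] top [ 621.5 -171.2   27.3   15.2    0.7]
yellow [475. 182.] 974 z [0.0029 0.0043 0.0056] top [604.8 112.  141.5 123.8 -36.4] plane4 [641.3 160.7 118.8  78.7  -2.4]
yellow [496. 214.] 11579 z [0.0031 0.0043 0.0055] top [638.1 119.4 165.1 103.8  88.6] plane4 [639.3 163.8 104.   74.3  -2. ]
yellow [270. 195.] 3460 z [0.0567 0.0623 0.0635] top [626.   -6.8  51.5  45.4 -86.6]
yellow [543. 226.] 286 z [0.0029 0.0043 0.0055] top [613.6 150.4 173.5  86.6  59.5] plane4 [644.9 204.   99.3   2.2  -1.9]
yellow [268. 296.] 1322 z [0.0612 0.0624 0.0849] top [658.7  -6.4  42.3  14.6  81.1]
blue [305. 201.] 1917 z [0.0312 0.0342 0.0355] top [649.3  -0.8 104.2  61.4   4.1]
now 7.07 [ 0.6435 -0.0045  0.0899] yaw 93.2 w 0.0755 F [ 0.2 -0.4  0.6] q [-0.06  0.64  1.36  0.    1.14 -1.69]
shift mm [0.4 0.2 1.9] turn [0.1 0.1 0.2] rows 0.04809411487390944 0.03346749786151861
```

View pics/wr5.png

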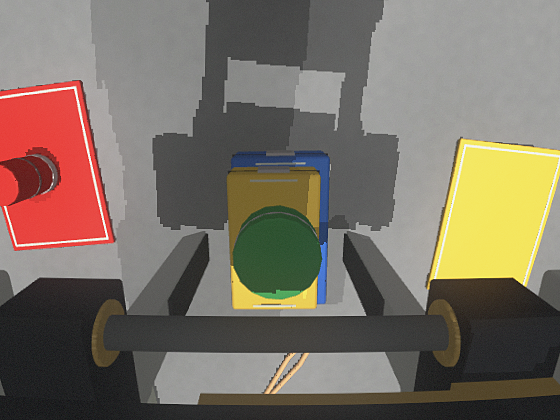

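Call:
{"fn": "carry_out", "kwargs": {
  "targets": [
    [0, 0, 0.0015, 0, 0, 0],
    [0, 0, 0.0015, 0, 0, 0],
    [0, 0, 0.0015, 0, 0, 0],
    [0, 0, 0.0015, 0, 0, 0],
    [0, 0, 0.0015, 0, 0, 0],
    [0, 0, 0.0015, 0, 0, 0],
    [0, 0, 0.0015, 0, 0, 0],
    [0, 0, 0.0015, 0, 0, 0]
  ],
  "gripper": 0,
  "squeeze": 15
}}

```text
time: 7.73
ee_pos: [0.6436, -0.0045, 0.0886]
ee_rot: [0.001, -0.028, 1.0, 0.001]
ft_force: [-0.9, 0.8, 1.9]
width: 0.0459
```

```bash
python3 g.py .421 .331 .150 93
```

```text
now 7.73 [ 0.6436 -0.0045  0.0886] yaw 93.2 w 0.0459 F [-0.9  0.8  1.9] q [-0.06  0.64  1.36  0.    1.14 -1.69]
shift mm [203.3 347.5 -61.3] turn [0.1 0.1 0.2] rows 9.765707198584751 0.03424598701291337
```

Call:
{"fn": "carry_out", "kwargs": {
  "targets": [
    [0, 0, -0.01, 0, 0, 0],
    [0, 0, -0.04, 0, 0, 0],
    [0, 0, -0.07, 0, 0, 0],
    [0.02, 0.033, -0.08, 0, 0, 0],
    [0.04, 0.067, -0.08, 0, 0, 0],
    [0.06, 0.1, -0.08, 0, 0, 0],
    [0.08, 0.134, -0.08, 0, 0, 0],
    [0.1, 0.17, -0.08, 0, 0, 0]
  ]
}}

```text
time: 8.4
ee_pos: [0.5328, 0.1606, 0.1694]
ee_rot: [0.001, -0.028, 1.0, 0.001]
ft_force: [0.8, 0.4, -0.3]
width: 0.0454
```

```bash
python3 g.py .421 .331 .160 93
```

```text
now 8.4 [0.5328 0.1606 0.1694] yaw 93.2 w 0.0454 F [ 0.8  0.4 -0.3] q [ 0.23  0.37  1.57  0.    1.2  -1.4 ]
shift mm [102.1 176.4   9.3] turn [0.1 0.1 0.2] rows 4.892828584093551 0.03163900970028989
```

Call:
{"fn": "carry_out", "kwargs": {
  "targets": [
    [0.01, 0.04, 0, 0, 0, 0],
    [0.02, 0.075, 0, 0, 0, 0],
    [0.03, 0.11, 0, 0, 0, 0],
    [0.04, 0.145, 0, 0, 0, 0],
    [0.045, 0.17, 0, 0, 0, 0],
    [0.045, 0.176, 0, 0, 0, 0],
    [0.045, 0.176, 0, 0, 0, 0]
  ]
}}

```text
time: 8.98
ee_pos: [0.4776, 0.3351, 0.1697]
ee_rot: [0.001, -0.029, 1.0, 0.001]
ft_force: [-0.4, -0.9, -1.0]
width: 0.0457
```

```bash
python3 w.py wr6; python3 g.py .421 .331 .0306 93
```

```text
tcp [0.4776 0.3351 0.1697] t 8.98
yellow [ 88. 279.] 167 z [0.003  0.0045 0.2505] top [446.9 288.    2.1   0.6 -66.2]
green [275. 294.] 236 z [0.1665 0.1675 0.1686] top [496.8 336.7  23.8   5.6 -89.7]
now 9.03 [0.478  0.3338 0.1696] yaw 93.2 w 0.0455 F [ 1.2  0.3 -0.8] q [ 0.55  0.42  1.49 -0.    1.22 -1.08]
shift mm [ 57.4   0.3 138.9] turn [0.  0.1 0.2] rows 3.6035813675121195 0.03895266073882392
```

View pics/wr6.png

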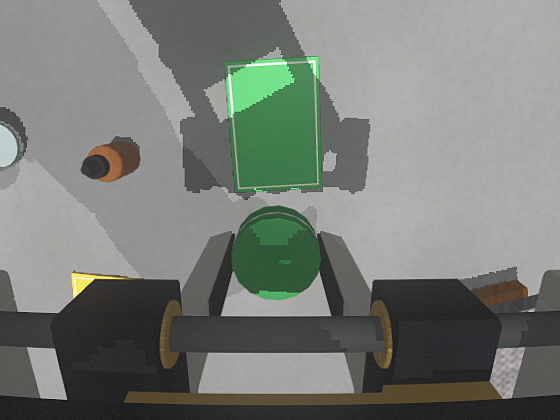

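```bash
python3 - <<'E'
from h import *
from rig import arm
s=arm.sense(); d=arm.snapshot("wrist"); T=wT(d,s)
h=cv2.cvtColor(d["img"],cv2.COLOR_BGR2HSV)
print(h[150,280],h[70,300],h[250,270])
m=(h[...,0]>50)&(h[...,0]<85)&(h[...,1]>110)
for mm,st,ce in comps(m,150):
    P=cloud(d,mm,T);v,u=np.nonzero(mm)
    print(ce.round(),st,np.percentile(P[:,2],[3,50,97]),rect(plane(d,np.c_[u,v],.004,T)), rect(P[P[:,2]>np.percentile(P[:,2],97)-.006]))
print(s["ee_pos"])
E
```

```text
[ 67 127 122] [ 66 114 137] [ 64 108  87]
[276. 120.] [ 226   56   97  136 1121] [0.00285497 0.00426493 0.00586009] [419.2 330.5 119.4  83.6   6.8] [419.1 330.4 120.2  84.    6.8]
[276. 124.] [ 232   63   86  124 9394] [0.00297123 0.00438239 0.00577768] [419.4 330.8 108.8  73.7   6.6] [419.5 330.9 108.8  73.7   6.6]
[275. 256.] [ 233  214   86   86 3863] [0.16611334 0.16735584 0.16849826] [552.  338.1  90.3  89.1 -27. ] [477.6 332.9  44.9  43.3  20.8]
[0.47802504 0.3338029  0.16960059]
```

Call:
{"fn": "carry_out", "kwargs": {
  "targets": [
    [0.03, 0, 0.02, 0, 0, 0],
    [0.055, 0.001, 0.05, 0, 0, 0],
    [0.059, 0.001, 0.08, 0, 0, 0],
    [0.059, 0.001, 0.11, 0, 0, 0],
    [0.059, 0.001, 0.125, 0, 0, 0],
    [0.059, 0.001, 0.132, 0, 0, 0],
    [0.059, 0.001, 0.136, 0, 0, 0],
    [0.059, 0.001, 0.138, 0, 0, 0]
  ]
}}

```text
time: 9.75
ee_pos: [0.4204, 0.3304, 0.0319]
ee_rot: [0.001, -0.027, 1.0, 0.001]
ft_force: [0.4, 0.4, -0.7]
width: 0.0461
```

```bash
python3 g.py .4195 .3315 .0306 93
```

```text
now 9.75 [0.4204 0.3304 0.0319] yaw 93.1 w 0.0461 F [ 0.4  0.4 -0.7] q [ 0.6   0.51  1.73 -0.    0.9  -1.03]
shift mm [0.8 1.2 1.3] turn [0.1 0.1 0.1] rows 0.04586021639584896 0.02725528885593117
```

Call:
{"fn": "carry_out", "kwargs": {
  "targets": [
    [0.0005, 0.001, 0.0005, 0, 0, 0],
    [0.0005, 0.001, 0.001, 0, 0, 0],
    [0.0005, 0.001, 0.0013, 0, 0, 0],
    [0.0005, 0.001, 0.0013, 0, 0, 0]
  ]
}}

```text
time: 10.08
ee_pos: [0.4201, 0.3315, 0.0311]
ee_rot: [0.002, -0.027, 1.0, 0.001]
ft_force: [-0.0, 0.0, -0.4]
width: 0.0457
```

Call:
{"fn": "carry_out", "kwargs": {
  "targets": [
    [0, 0, 0, 0, 0, 0],
    [0, 0, 0, 0, 0, 0],
    [0, 0, 0, 0, 0, 0],
    [0, 0, 0, 0, 0, 0],
    [0, 0, 0, 0, 0, 0],
    [0, 0, 0, 0, 0, 0],
    [0, 0, 0, 0, 0, 0]
  ],
  "gripper": 0.85
}}

```text
time: 10.67
ee_pos: [0.4201, 0.3315, 0.0311]
ee_rot: [0.002, -0.027, 1.0, 0.001]
ft_force: [0.8, 0.4, -0.9]
width: 0.0798
```

```bash
python3 g.py .63 0 .20 93.8
```

```text
now 10.67 [0.4201 0.3315 0.0311] yaw 93.1 w 0.0798 F [ 0.8  0.4 -0.9] q [ 0.6   0.51  1.73 -0.    0.89 -1.02]
shift mm [-192.2 -342.2 -168.7] turn [ 0.1  0.2 -0.7] rows 10.244128425081572 0.09983257784191771
```

Rise, back off to see the tin, and travel back to the pile.

Call:
{"fn": "carry_out", "kwargs": {
  "targets": [
    [0, 0, -0.04, 0, 0, 0],
    [0, 0, -0.08, 0, 0, 0],
    [-0.02, 0, -0.11, 0, 0, 0],
    [-0.05, 0, -0.135, 0, 0, 0],
    [-0.07, 0, -0.135, 0.1, 0.2, -0.7],
    [-0.07, 0, -0.135, 0.1, 0.2, -0.7]
  ]
}}

```text
time: 11.17
ee_pos: [0.4926, 0.335, 0.1678]
ee_rot: [0.002, -0.033, 0.999, 0.001]
ft_force: [-0.7, -0.7, -1.2]
width: 0.0797
```

```bash
sed -i 's/(50,80)/(50,85)/; s/s=130,v=60/s=105,v=40/' h.py; python3 w.py wr7; python3 g.py .63 0 .18 93.8
```

```text
tcp [0.4926 0.335  0.1678] t 11.17
yellow [106. 266.] 284 z [0.0029 0.0044 0.0059] top [550.4 216.2 210.6  60.7 -52.6] plane4 [589.8 164.9  84.6  20.9 -86.1]
yellow [113. 281.] 1325 z [0.0032 0.0045 0.2242] top [ 4.747e+02  2.870e+02  2.550e+01  1.040e+01 -3.000e-01]
green [276. 104.] 1214 z [0.0028 0.0043 0.0057] top [418.9 330.6 120.1  84.2   6.9] plane4 [419.4 330.7 119.4  83.5   6.7]
green [276. 107.] 9925 z [0.003  0.0046 0.0292] top [419.6 331.3  44.8  44.6  49.4]
now 11.22 [0.4906 0.3348 0.1663] yaw 93.8 w 0.0799 F [ 0.4 -0.1 -0.3] q [ 0.54  0.45  1.46 -0.    1.23 -1.1 ]
shift mm [-117.2 -343.2  -13.6] turn [-0.  0. -0.] rows 8.703615270679684 0.0074593778760260075
```

View pics/wr7.png

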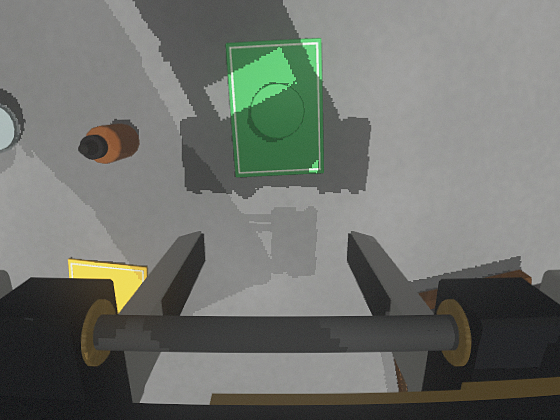

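Call:
{"fn": "carry_out", "kwargs": {
  "targets": [
    [-0.02, -0.04, 0, 0, 0, 0],
    [-0.04, -0.08, 0, 0, 0, 0],
    [-0.055, -0.12, 0, 0, 0, 0],
    [-0.07, -0.16, 0, 0, 0, 0],
    [-0.085, -0.2, 0, 0, 0, 0],
    [-0.1, -0.24, 0, 0, 0, 0],
    [-0.11, -0.275, 0, 0, 0, 0],
    [-0.117, -0.305, 0, 0, 0, 0]
  ]
}}

```text
time: 11.88
ee_pos: [0.627, 0.0362, 0.1656]
ee_rot: [-0.001, -0.033, 0.999, -0.0]
ft_force: [0.1, -0.5, -0.3]
width: 0.0801
```

Call:
{"fn": "carry_out", "kwargs": {
  "targets": [
    [-0.004, -0.03, 0, 0, 0, 0],
    [-0.005, -0.038, 0, 0, 0, 0],
    [-0.005, -0.04, 0, 0, 0, 0],
    [-0.005, -0.04, 0, 0, 0, 0]
  ]
}}

```text
time: 12.22
ee_pos: [0.634, -0.0029, 0.1651]
ee_rot: [-0.001, -0.032, 0.999, 0.0]
ft_force: [0.1, 0.6, 0.3]
width: 0.0797
```

```bash
python3 w.py wr8; python3 g.py .646 -.006 .067 93.8
```

```text
tcp [ 0.634  -0.0029  0.1651] t 12.22
red [ 94. 162.] 9813 z [0.0031 0.0046 0.0487] top [ 621.6 -177.5   27.2   26.9    9.1]
yellow [442. 201.] 1070 z [0.0027 0.0042 0.0055] top [642.7 164.4 121.2  86.3  -2.3] plane4 [642.  163.3 119.8  83.5  -2. ]
yellow [445. 206.] 7829 z [0.003  0.0043 0.0056] top [642.1 163.7 109.6  75.4  -2. ] plane4 [642.  163.8 109.4  74.2  -2.2]
yellow [272. 222.] 5197 z [0.0609 0.0624 0.0636] top [645.4  -5.8  84.1  51.9   3.4]
blue [295. 192.] 1361 z [0.0151 0.0341 0.0355] top [ 6.489e+02 -6.000e-01  1.035e+02  6.110e+01  4.000e+00]
now 12.27 [ 0.6341 -0.0021  0.1653] yaw 93.8 w 0.08 F [-0.8  0.4  0.1] q [-0.06  0.54  1.33  0.    1.27 -1.7 ]
shift mm [-11.8  -4.7  98.3] turn [ 0.  -0.1 -0. ] rows 2.3773166733355042 0.014180257013117826
```

View pics/wr8.png

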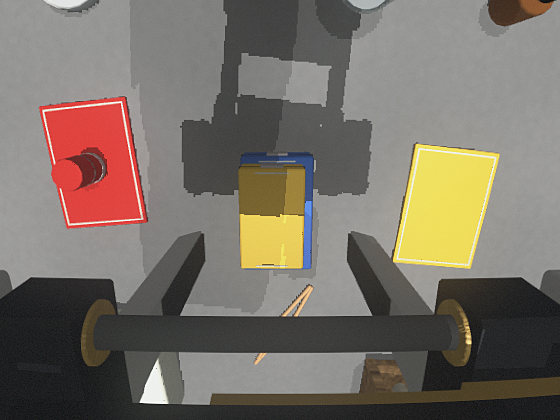

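Call:
{"fn": "carry_out", "kwargs": {
  "targets": [
    [-0.0115, -0.0045, 0.03, 0, 0, 0],
    [-0.0115, -0.0045, 0.055, 0, 0, 0],
    [-0.0115, -0.0045, 0.078, 0, 0, 0],
    [-0.0115, -0.0045, 0.092, 0, 0, 0],
    [-0.0115, -0.0045, 0.1, 0, 0, 0],
    [-0.0115, -0.0045, 0.103, 0, 0, 0],
    [-0.0115, -0.0045, 0.1035, 0, 0, 0],
    [-0.0115, -0.0045, 0.1035, 0, 0, 0]
  ]
}}

```text
time: 12.93
ee_pos: [0.6462, -0.0056, 0.063]
ee_rot: [-0.0, -0.033, 0.999, 0.0]
ft_force: [-0.2, 0.0, 0.8]
width: 0.0801
```

```bash
python3 w.py wr9; python3 g.py .6455 -.0058 .0615 93.6
```

```text
tcp [ 0.6462 -0.0056  0.063 ] t 12.93
red [ 62. 164.] 2012 z [0.0018 0.0042 0.0057] top [ 620.8 -172.   121.5   75.5    8.2] plane4 [ 620.2 -171.7  120.1   75.6    8. ]
red [ 36. 172.] 11356 z [0.0033 0.0046 0.0287] top [ 621.8 -168.3   26.7   10.8    1.3]
yellow [490. 185.] 996 z [0.003  0.0043 0.0056] top [601.6 112.8 109.3 108.5  51.4] plane4 [619.1 129.7 109.9  48.8 -30.3]
yellow [516. 219.] 10681 z [0.0031 0.0043 0.0055] top [632.6 119.5 164.6  94.2  87.7] plane4 [635.1 164.   95.6  74.3  -2. ]
yellow [273. 241.] 10223 z [0.0607 0.0624 0.0635] top [640.4  -5.9  74.4  51.9   3.6]
blue [306. 196.] 2684 z [0.0126 0.0341 0.0355] top [646.3  -1.   98.3  61.9   4. ]
now 12.98 [ 0.6463 -0.0057  0.0632] yaw 93.8 w 0.0803 F [ 0.4  0.  -0.2] q [-0.07  0.68  1.37  0.    1.1  -1.7 ]
shift mm [ 0.8 -0.1  1.7] turn [0.  0.  0.2] rows 0.04388428182089767 0.02564500943375762
```

View pics/wr9.png

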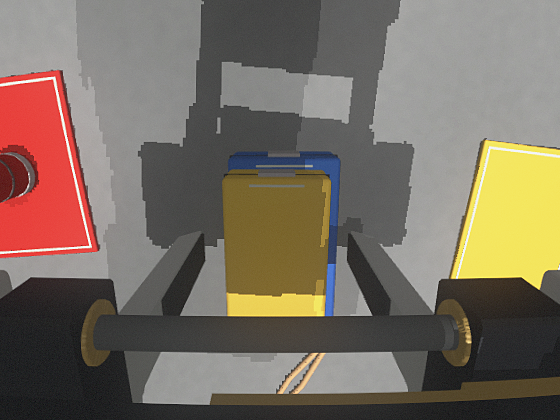

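Call:
{"fn": "carry_out", "kwargs": {
  "targets": [
    [0.0008, 0, 0.0015, 0, 0, 0],
    [0.0008, 0, 0.0015, 0, 0, 0],
    [0.0008, 0, 0.0015, 0, 0, 0],
    [0.0008, 0, 0.0015, 0, 0, 0],
    [0.0008, 0, 0.0015, 0, 0, 0],
    [0.0008, 0, 0.0015, 0, 0, 0],
    [0.0008, 0, 0.0015, 0, 0, 0],
    [0.0008, 0, 0.0015, 0, 0, 0]
  ],
  "gripper": 0,
  "squeeze": 18
}}

```text
time: 13.65
ee_pos: [0.6455, -0.0058, 0.0619]
ee_rot: [0.0, -0.033, 0.999, 0.0]
ft_force: [-0.8, -0.7, 2.2]
width: 0.0519
```

```bash
python3 g.py .642 .1638 .12 88
```

```text
now 13.65 [ 0.6455 -0.0058  0.0619] yaw 93.8 w 0.0519 F [-0.8 -0.7  2.2] q [-0.07  0.68  1.37  0.    1.09 -1.7 ]
shift mm [ -7.7 169.4 -58.1] turn [0.  0.  5.8] rows 4.299302761768611 0.8072484593747938
```

Call:
{"fn": "carry_out", "kwargs": {
  "targets": [
    [0, 0, -0.008, 0, 0, 0],
    [0, 0, -0.03, 0, 0, 0],
    [0, 0, -0.05, 0, 0, 0],
    [-0.002, 0.04, -0.05, 0, 0, 2],
    [-0.004, 0.08, -0.05, 0, 0, 4],
    [-0.006, 0.12, -0.05, 0, 0, 5.8],
    [-0.0077, 0.155, -0.05, 0, 0, 5.8],
    [-0.0077, 0.169, -0.05, 0, 0, 5.8]
  ]
}}

```text
time: 14.32
ee_pos: [0.6414, 0.1677, 0.1122]
ee_rot: [0.0, 0.016, 1.0, 0.0]
ft_force: [-0.7, -0.2, -0.8]
width: 0.0517
```

```bash
python3 w.py wr10; python3 g.py .642 .1638 .0319 88
```

```text
tcp [0.6414 0.1677 0.1122] t 14.32
yellow [265. 132.] 427 z [0.0029 0.0043 0.0055] top [586.7 163.2  78.6   9.   88.3] plane4 [586.8 163.1  78.6   9.1  88.1]
yellow [274. 205.] 12024 z [0.0035 0.1123 0.1138] top [628.3 168.   58.5  52.   -1.9]
yellow [276. 305.] 1987 z [0.1118 0.1128 0.1138] top [663.  166.8  50.6  17.5  88.3]
blue [ 61. 225.] 12474 z [0.0074 0.0343 0.0361] top [645.3  49.2 163.8 103.4 -85.6]
now 14.37 [0.6413 0.1683 0.1121] yaw 88.2 w 0.0518 F [ 0.9  2.  -1. ] q [ 0.2   0.65  1.28  0.    1.21 -1.34]
shift mm [-0.8 -4.5 80.2] turn [0.  0.  0.2] rows 1.9268837011633937 0.031142683355468454
```

View pics/wr10.png

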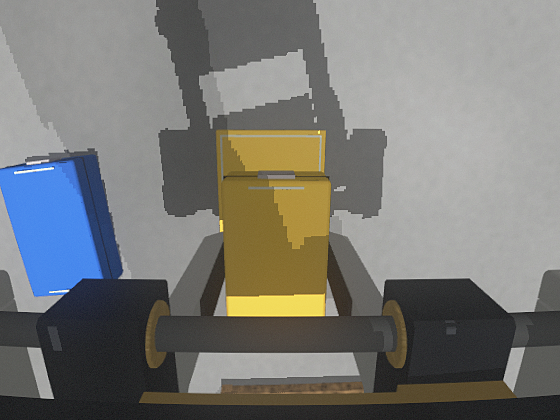

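Call:
{"fn": "carry_out", "kwargs": {
  "targets": [
    [-0.001, -0.0045, 0.025, 0, 0, 0],
    [-0.001, -0.0045, 0.05, 0, 0, 0],
    [-0.001, -0.0045, 0.066, 0, 0, 0],
    [-0.001, -0.0045, 0.073, 0, 0, 0],
    [-0.001, -0.0045, 0.077, 0, 0, 0],
    [-0.001, -0.0045, 0.079, 0, 0, 0],
    [-0.001, -0.0045, 0.0795, 0, 0, 0]
  ]
}}

```text
time: 14.95
ee_pos: [0.6426, 0.1635, 0.0334]
ee_rot: [0.001, 0.016, 1.0, 0.0]
ft_force: [-0.1, -0.7, -0.8]
width: 0.0516
```

```bash
python3 g.py .642 .1638 .0319 88
```

```text
now 14.95 [0.6426 0.1635 0.0334] yaw 88.2 w 0.0516 F [-0.1 -0.7 -0.8] q [ 0.19  0.75  1.32  0.    1.07 -1.35]
shift mm [0.7 0.2 1.5] turn [0.1 0.1 0.2] rows 0.04052208118421952 0.03117875066389172
```

Call:
{"fn": "carry_out", "kwargs": {
  "targets": [
    [0.0005, 0, 0.0007, 0, 0, 0],
    [0.0005, 0, 0.0012, 0, 0, 0],
    [0.0005, 0, 0.0016, 0, 0, 0],
    [0.0005, 0, 0.0016, 0, 0, 0]
  ]
}}

```text
time: 15.28
ee_pos: [0.6423, 0.1636, 0.0322]
ee_rot: [0.001, 0.016, 1.0, 0.001]
ft_force: [-0.4, -0.2, -0.9]
width: 0.0521
```

Call:
{"fn": "carry_out", "kwargs": {
  "targets": [
    [0, 0, 0, 0, 0, 0],
    [0, 0, 0, 0, 0, 0],
    [0, 0, 0, 0, 0, 0],
    [0, 0, 0, 0, 0, 0],
    [0, 0, 0, 0, 0, 0],
    [0, 0, 0, 0, 0, 0],
    [0, 0, 0, 0, 0, 0],
    [0, 0, 0, 0, 0, 0]
  ],
  "gripper": 0.94
}}

```text
time: 15.95
ee_pos: [0.6423, 0.1636, 0.0322]
ee_rot: [0.001, 0.016, 1.0, 0.001]
ft_force: [-0.0, 0.0, 0.1]
width: 0.0885
```

```bash
python3 g.py .66 .1 .15 94
```

```text
now 15.95 [0.6423 0.1636 0.0322] yaw 88.2 w 0.0885 F [-0.   0.   0.1] q [ 0.19  0.75  1.32  0.    1.07 -1.35]
shift mm [ -19.9  -62.9 -117.8] turn [ 0.1  0.1 -5.8] rows 3.2379779122662087 0.8095987885062477
```

Call:
{"fn": "carry_out", "kwargs": {
  "targets": [
    [0, 0, -0.03, 0, 0, 0],
    [0, 0, -0.07, 0, 0, 0],
    [0, 0, -0.11, 0, 0, 0],
    [0, -0.03, -0.13, 0, 0.1, -2],
    [0, -0.07, -0.13, 0, 0.1, -4],
    [0, -0.11, -0.13, 0, 0.1, -6],
    [0, -0.14, -0.13, 0, 0.1, -6],
    [0, -0.163, -0.13, 0, 0.1, -6]
  ]
}}

```text
time: 16.62
ee_pos: [0.6366, -0.0021, 0.1623]
ee_rot: [0.0, -0.036, 0.999, 0.0]
ft_force: [-0.0, 0.0, -0.1]
width: 0.0881
```

Call:
{"fn": "carry_out", "kwargs": {
  "targets": [
    [0, 0, 0, 0, 0, 0]
  ]
}}

```text
time: 16.7
ee_pos: [0.6364, -0.0059, 0.1624]
ee_rot: [0.0, -0.034, 0.999, 0.0]
ft_force: [-1.2, 0.2, -0.2]
width: 0.0882
```

```bash
python3 w.py wr11; python3 g.py .649 -.0006 .032 94.1
```

```text
tcp [ 0.6364 -0.0059  0.1624] t 16.7
red [ 95. 159.] 10047 z [0.0031 0.0046 0.0487] top [ 621.7 -177.7   27.5   26.9   22.3]
yellow [439. 174.] 662 z [0.0028 0.0043 0.0056] top [639.6 164.6 115.   86.2  -2. ] plane4 [639.8 162.9 116.1  83.3  -2.8]
yellow [455. 209.] 6931 z [0.0034 0.0318 0.0334] top [640.1 118.7 141.1  83.3  87.3]
blue [281. 208.] 8108 z [0.0327 0.0343 0.0356] top [649.   -0.9 103.7  61.9   4. ]
now 16.75 [ 0.6365 -0.0043  0.1624] yaw 94.0 w 0.0882 F [-0.3 -0.3 -1. ] q [-0.06  0.55  1.33  0.    1.27 -1.7 ]
shift mm [-12.6   2.8 130.4] turn [ 0.   0.  -0.1] rows 3.1431364631913103 0.020325291123985973
```

View pics/wr11.png

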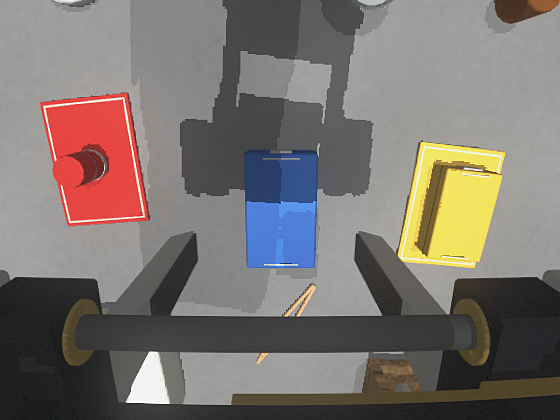

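Call:
{"fn": "carry_out", "kwargs": {
  "targets": [
    [-0.0126, 0.0025, 0.03, 0, 0, 0],
    [-0.0126, 0.0025, 0.06, 0, 0, 0],
    [-0.0126, 0.0025, 0.085, 0, 0, 0],
    [-0.0126, 0.0025, 0.105, 0, 0, 0],
    [-0.0126, 0.0025, 0.12, 0, 0, 0],
    [-0.0126, 0.0025, 0.128, 0, 0, 0],
    [-0.0126, 0.0025, 0.1305, 0, 0, 0],
    [-0.0126, 0.0025, 0.1305, 0, 0, 0]
  ]
}}

```text
time: 17.42
ee_pos: [0.6491, -0.0002, 0.0319]
ee_rot: [0.0, -0.035, 0.999, 0.0]
ft_force: [-0.1, -0.6, 0.1]
width: 0.0884
```

```bash
python3 w.py wr12; python3 g.py .649 -.0009 .032 94.1
```

```text
tcp [ 6.491e-01 -2.000e-04  3.190e-02] t 17.42
red [ 34. 169.] 2201 z [0.0012 0.0041 0.0056] top [ 620.3 -140.9  126.3   41.3   -7.3] plane4 [ 620.3 -140.5  126.2   42.    -7.4]
red [ 17. 188.] 5772 z [0.0033 0.0045 0.0057] top [ 620.2 -144.4  114.7   34.7   -7.2] plane4 [ 620.1 -144.5  114.4   33.6   -7.4]
yellow [505. 190.] 1093 z [0.0019 0.0042 0.0055] top [603.1 109.5  91.7  86.5  55. ] plane4 [618.1 125.4  88.4  31.  -21.9]
yellow [527. 219.] 6541 z [0.0034 0.0087 0.0326] top [630.7  99.2  95.3  50.2 -82.5]
blue [274. 235.] 20101 z [0.0327 0.0344 0.0356] top [637.9  -1.7  81.4  61.9   4. ]
now 17.47 [ 6.494e-01 -4.000e-04  3.270e-02] yaw 94.0 w 0.0884 F [0.7 0.1 0.2] q [-0.06  0.72  1.37  0.    1.05 -1.7 ]
shift mm [ 0.4 -0.4  0.7] turn [ 0.   0.1 -0.1] rows 0.022383870850839604 0.02048979256337395
```

View pics/wr12.png

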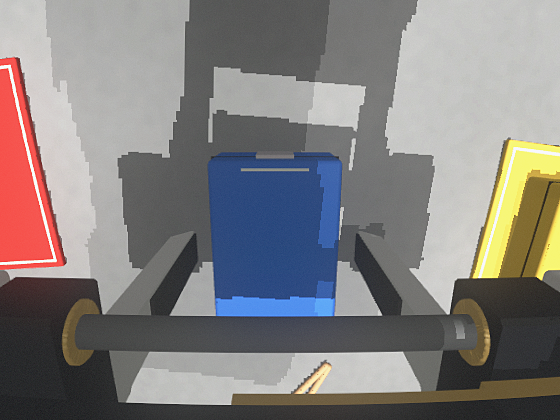

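Call:
{"fn": "carry_out", "kwargs": {
  "targets": [
    [0, -0.0005, 0.001, 0, 0, 0],
    [0, -0.0005, 0.001, 0, 0, 0],
    [0, -0.0005, 0.001, 0, 0, 0],
    [0, -0.0005, 0.001, 0, 0, 0],
    [0, -0.0005, 0.001, 0, 0, 0],
    [0, -0.0005, 0.001, 0, 0, 0],
    [0, -0.0005, 0.001, 0, 0, 0],
    [0, -0.0005, 0.001, 0, 0, 0]
  ],
  "gripper": 0,
  "squeeze": 25
}}

```text
time: 18.13
ee_pos: [0.6496, -0.0009, 0.0321]
ee_rot: [0.001, -0.035, 0.999, 0.0]
ft_force: [-1.7, -0.2, 4.7]
width: 0.0617
```

```bash
python3 g.py .52 -.325 .13 89
```

```text
now 18.13 [ 0.6496 -0.0009  0.0321] yaw 94.0 w 0.0617 F [-1.7 -0.2  4.7] q [-0.06  0.72  1.37  0.    1.05 -1.7 ]
shift mm [ 151.6 -314.3  -98.4] turn [0.  0.1 5. ] rows 8.693117166392046 0.6963324063754968
```

Call:
{"fn": "carry_out", "kwargs": {
  "targets": [
    [0, 0, -0.01, 0, 0, 0],
    [0, 0, -0.04, 0, 0, 0],
    [0, 0, -0.08, 0, 0, 0],
    [0, -0.01, -0.11, 0, 0, 0],
    [0.02, -0.045, -0.11, 0, 0, 1],
    [0.038, -0.08, -0.11, 0, 0, 2.5],
    [0.056, -0.115, -0.11, 0, 0, 4],
    [0.074, -0.15, -0.11, 0, 0, 5]
  ]
}}

```text
time: 18.8
ee_pos: [0.5849, -0.157, 0.1423]
ee_rot: [0.001, 0.009, 1.0, 0.0]
ft_force: [0.8, -0.5, -3.2]
width: 0.0617
```

```bash
python3 g.py .52 -.325 .14 89
```

```text
now 18.8 [ 0.5849 -0.157   0.1423] yaw 88.9 w 0.0617 F [ 0.8 -0.5 -3.2] q [-0.32  0.5   1.45  0.    1.19 -1.88]
shift mm [  61.7 -169.1    2.1] turn [ 0.   0.1 -0.1] rows 4.3181286178152805 0.0184542286857484
```

Call:
{"fn": "carry_out", "kwargs": {
  "targets": [
    [0.014, -0.038, 0, 0, 0, 0],
    [0.028, -0.076, 0, 0, 0, 0],
    [0.042, -0.114, 0, 0, 0, 0],
    [0.055, -0.15, 0, 0, 0, 0],
    [0.061, -0.165, 0, 0, 0, 0],
    [0.062, -0.169, 0, 0, 0, 0],
    [0.062, -0.169, 0, 0, 0, 0]
  ]
}}

```text
time: 19.38
ee_pos: [0.5192, -0.3256, 0.1421]
ee_rot: [0.001, 0.01, 1.0, 0.0]
ft_force: [0.4, -0.4, -2.4]
width: 0.0622
```

```bash
python3 w.py wr13; python3 g.py .437 -.326 .0361 89
```

```text
tcp [ 0.5192 -0.3256  0.1421] t 19.38
red [424. 247.] 633 z [0.0016 0.0042 0.0057] top [ 564.9 -215.9  180.3   81.5   62.1] plane4 [ 585.9 -182.9   83.9   51.   -81.7]
red [427. 263.] 3052 z [0.0031 0.0043 0.0061] top [ 541.6 -212.5  178.9   85.2   32.5] plane4 [ 597.2 -181.    74.2   60.4  -81.7]
blue [275. 181.] 31990 z [0.0034 0.1439 0.1454] top [ 507.8 -325.4   81.9   61.7   -1.2]
now 19.43 [ 0.5198 -0.3245  0.1421] yaw 88.9 w 0.0622 F [-0.4  0.3 -1.7] q [-0.62  0.51  1.43  0.    1.2  -2.17]
shift mm [ 82.9  -3.2 105.9] turn [ 0.1  0.1 -0.1] rows 3.225750724457039 0.02022734129347865
```

View pics/wr13.png

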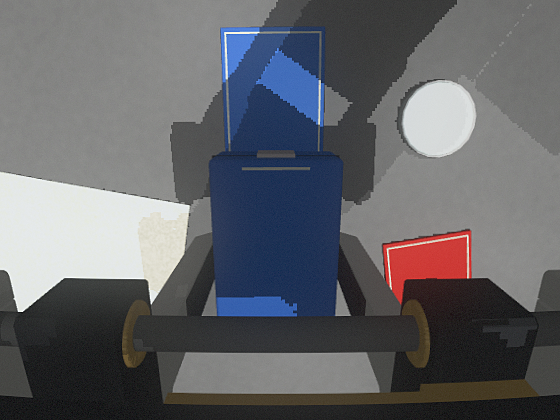

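```bash
python3 - <<'E'
from h import *
from rig import arm
s=arm.sense(); d=arm.snapshot("wrist"); T=wT(d,s)
m=cmask(d["img"],"blue"); m[150:]=False
v,u=np.nonzero(m); P=plane(d,np.c_[u,v],.004,T)
r=cv2.minAreaRect((P[:,:2]*1000).astype(np.float32)); b=cv2.boxPoints(r); print(rect(P)); print(b.round(1))
E
```

```text
[ 429.7 -326.    98.4   83.8   -0.6]
[[ 380.  -367.3]
 [ 478.5 -368.4]
 [ 479.4 -284.6]
 [ 381.  -283.5]]
```

Call:
{"fn": "carry_out", "kwargs": {
  "targets": [
    [0.035, -0.001, 0.01, 0, 0, 0],
    [0.065, -0.003, 0.035, 0, 0, 0],
    [0.079, -0.003, 0.065, 0, 0, 0],
    [0.079, -0.003, 0.085, 0, 0, 0],
    [0.079, -0.003, 0.096, 0, 0, 0],
    [0.079, -0.003, 0.101, 0, 0, 0],
    [0.079, -0.003, 0.104, 0, 0, 0],
    [0.079, -0.003, 0.105, 0, 0, 0]
  ]
}}

```text
time: 20.15
ee_pos: [0.4422, -0.3252, 0.0375]
ee_rot: [0.001, 0.008, 1.0, 0.0]
ft_force: [-0.4, -0.4, -2.8]
width: 0.0619
```

```bash
python3 g.py .441 -.326 .0361 89
```

```text
now 20.15 [ 0.4422 -0.3252  0.0375] yaw 89.0 w 0.0619 F [-0.4 -0.4 -2.8] q [-0.7   0.53  1.69  0.    0.92 -2.26]
shift mm [ 1.2 -0.8  1.3] turn [0.  0.1 0. ] rows 0.047378985022077325 0.021311430341109685
```

Call:
{"fn": "carry_out", "kwargs": {
  "targets": [
    [0.001, -0.0008, 0.0005, 0, 0, 0],
    [0.001, -0.0008, 0.001, 0, 0, 0],
    [0.001, -0.0008, 0.0014, 0, 0, 0],
    [0.001, -0.0008, 0.0016, 0, 0, 0],
    [0.001, -0.0008, 0.0016, 0, 0, 0]
  ]
}}

```text
time: 20.57
ee_pos: [0.4413, -0.3261, 0.0361]
ee_rot: [0.001, 0.008, 1.0, 0.0]
ft_force: [0.6, 0.1, -1.2]
width: 0.062
```

Call:
{"fn": "carry_out", "kwargs": {
  "targets": [
    [0, 0, 0, 0, 0, 0],
    [0, 0, 0, 0, 0, 0],
    [0, 0, 0, 0, 0, 0],
    [0, 0, 0, 0, 0, 0],
    [0, 0, 0, 0, 0, 0],
    [0, 0, 0, 0, 0, 0],
    [0, 0, 0, 0, 0, 0],
    [0, 0, 0, 0, 0, 0]
  ],
  "gripper": 0.95
}}

```text
time: 21.23
ee_pos: [0.4413, -0.3261, 0.0361]
ee_rot: [0.001, 0.008, 1.0, 0.0]
ft_force: [0.0, -0.1, -0.7]
width: 0.0893
```

Call:
{"fn": "carry_out", "kwargs": {
  "targets": [
    [0, 0, -0.03, 0, 0, 0],
    [0, 0, -0.07, 0, 0, 0],
    [-0.02, 0, -0.1, 0, 0, 0],
    [-0.06, 0, -0.13, 0, 0, 0],
    [-0.095, 0, -0.16, 0, 0, 0],
    [-0.11, 0, -0.18, 0, 0, 0],
    [-0.11, 0, -0.18, 0, 0, 0],
    [-0.11, 0, -0.18, 0, 0, 0]
  ]
}}

```text
time: 21.9
ee_pos: [0.5518, -0.3278, 0.2172]
ee_rot: [0.002, 0.008, 1.0, -0.001]
ft_force: [-0.1, 0.3, -0.7]
width: 0.0894
```

```bash
python3 w.py wr14; python3 - <<'E'
from rig import arm
from h import *
d=arm.snapshot("top"); cv2.imwrite("pics/top1.png",d["img"]); np.savez("top1.npz",**d)
E
```

```text
tcp [ 0.5518 -0.3278  0.2172] t 21.9
red [411. 213.] 622 z [0.0013 0.0043 0.0057] top [ 590.8 -179.8  193.2   95.6   37.6] plane4 [ 620.7 -177.8  120.1   84.1    8.5]
red [411. 227.] 4419 z [0.003  0.0046 0.0487] top [ 591.5 -223.   135.8   26.5   56. ]
blue [276.  68.] 9160 z [0.0036 0.0382 0.0398] top [ 441.2 -326.3  103.5   62.8   -0.8]
```

View pics/wr14.png

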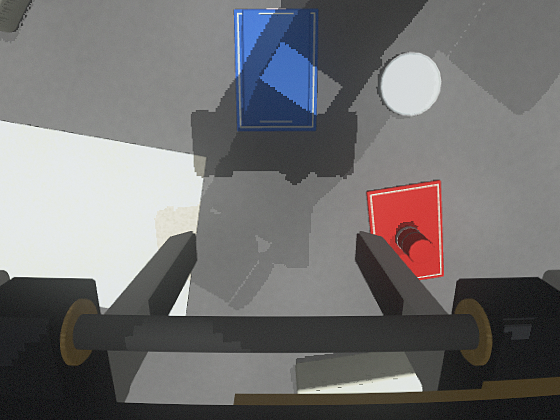

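View pics/top1.png

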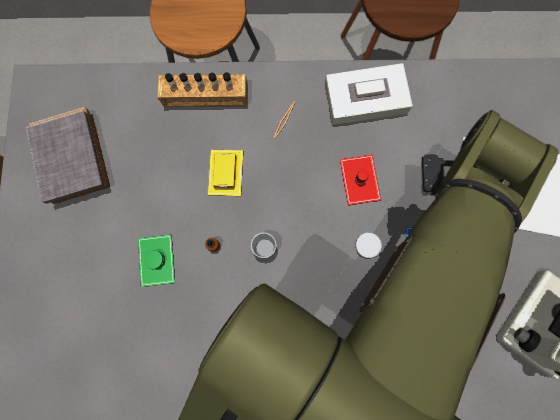

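```bash
python3 - <<'E'
from h import *
d=dict(np.load("top1.npz"))
for c in ("yellow","green","red"):
    P=cloud(d,cmask(d["img"],c)); P=P[(abs(P[:,1])<.5)&(P[:,0]<.75)]
    hi={"yellow":.026,"green":.02,"red":.042}[c]
    print(c,"mat",rect(P[P[:,2]<.012]),"piece",rect(P[P[:,2]>hi]),np.median(P[P[:,2]>hi][:,2]))
E
```

```text
yellow mat [645.  163.6 121.5  85.2  -2.1] piece [464.8 -59.7 576.5 344.6  77.5] 0.03217088305169624
green mat [421.8 330.9 119.6  85.8   7.1] piece [422.6 331.1  44.7  44.3  83.3] 0.028022698007931224
red mat [ 623.6 -177.4  122.1   85.     8.6] piece [ 622.9 -177.8   26.8   25.3  -89.3] 0.04776049394920334
```

```bash
python3 - <<'E'
from h import *
from rig import arm
d=dict(np.load("top1.npz"))
P=cloud(d,cmask(d["img"],"yellow")); P=P[(abs(P[:,1]-.163)<.1)&(P[:,0]<.75)&(P[:,0]>.55)&(P[:,2]>.026)]
print(rect(P),np.percentile(P[:,2],[5,50,95]))
s=arm.sense(); print(s["time"],s["ft_force"],abs(s["joint_velocities"]).max())
if abs(rect(P)[0]-645)<5 and abs(rect(P)[1]-163.6)<5: print(arm.finish_job())
E
```

```text
[645.  162.9  85.4  52.6  -2.1] [0.02846041 0.03212368 0.03579663]
22.0 [-0.73045175  0.00845349  0.22861456] 0.015352522469121664
the job is handed in; nothing more can be done
None
```

The pile is taken apart and each piece is set down on the mat of its own colour. I handed the job in at 22 s with the gripper open and clear; no verdict was reported.

| Piece | Offset from mat centre | Long side vs mat | Checked from |
|---|---|---|---|
| Red case | about 1 mm | n/a | wrist and top cameras |
| Green tin | about 1 mm | n/a | wrist and top cameras |
| Yellow box | about 1 mm | both measured −2.1° | top camera |
| Blue box | about 1 mm | box −0.8°, mat −0.6° | wrist camera |

- **Seating:** the measured top height of every piece was right for standing flat on its mat.
- **Beaker and dropper:** they appear in the same place in the first and last top pictures, judged by eye.
- **Blue box check:** the arm hid the blue mat from the top camera at the end, so it has only the wrist-camera check. The mat centre there is worked out from its visible near edge, since the box hid the rest.
- **Camera disagreement:** the top and wrist cameras differ by about 2–3 mm in absolute x, close to their stated calibration. The offsets in the table hold because each compares piece and mat in the same camera.
- **Mistake:** my first move call gave millimetres instead of metres. The per-row limit kept it to one short step of about 36 mm in the right direction, and it touched nothing.

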